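Fit the charged battery into the light stage's bay

ROBOT

A 7-joint arm with a two-finger parallel gripper is mounted at the origin on the work surface. World frame = base frame: x ahead of the robot, y to its left, z up, the work surface at z = 0. Lengths are in m, angles in rad, forces in N, time in s.
With the tool pointing down it reaches from about 0.4 to 0.875 m from the base axis. Payload 6.5 kg.
Tool frame: the origin (TCP) lies on the front face of the gripper's body, between the roots of the fingers; the fingertips stand 64 mm ahead of it and the grasp point (between the pads) lies 45 mm ahead of it; z points along the fingers, x is the direction in which the jaws open and shut, and the axes are right-handed (so a half turn about z gives the same grasp; the last joint's range is limited). The gripper opens to 88 mm and grips with 3 to 60 N. Pads are 18 mm wide; open, the fingers measure 123 mm over their backs; the gripper's body (75 mm by 187 mm) begins 45 mm behind the grasp point.
Start: joints at [-1.322, 0.536, -0.004, 1.538, 0.003, 1.067, -0.071], TCP at [0.201, 0.618, 0.303] pointing down, gripper open.
Joint ranges: [-2.7, 2.7], [-0.37, 2.16], [-1.27, 1.26], [0.24, 2.4], [-1.31, 4.45], [0.19, 1.91], [-2.76, 2.76]. Speed limits (rad/s): [2.39, 2.39, 3.14, 3.14, 3.14, 3.14, 3.14].

INTERFACE

Orientations are given as [roll, pitch, yaw] about the fixed x, y, z axes, in that order (R = Rz(yaw) Ry(pitch) Rx(roll)).
In Python, from station import telemetry, vision, ticket gives the robot as it stands. The module is installed in compiled form; this text tells all that it offers.
- The arm moves only by the tool drive_tool, never from a script. Its argument "targets" is a list of rows, each an object with "translation": the shift along the world's x, y, z in mm, a list of three; "angular": the turn, a rotation vector about the world's x, y, z in rad, a list of three; "gripper": the finger opening in mm, from 0 to 88.1. A call has 1 to 5 rows; each row shifts and turns the commanded pose from where the row before left it; what a row does not reach is not made up. A row lasts 1/10 s, in which the tool goes at most 50 mm and 8.59 degrees, less where a joint would pass 70% of its speed; a pose out of reach is approached as far as the arm can. A call with a gripper value outside its range is refused whole. The fingers move at their own pace and stop on an object; "grip_force" is the grip in N (left out, the last holds). Time passes only in rows, so rows that do not move let the fingers close. It gives the time, the measured TCP pose, the force and the opening at its end, in the units of the state.
- telemetry.state(): the state, without advancing time (a new reading comes with each control period).
- vision.camera(name): name is "scene" or "top"; returns a dict with "color" (400x640x3 uint8, red, green, blue), "vertical_fov" (degrees; the focal length in pixels is half the picture's height over the tangent of half this angle, whatever the lens; pixels are square), "cx", "cy" (the principal point, pixels), "k1" (the pictures are not rectified: a ray, as slopes to the right and down, at radius r is drawn at 1 + k1 r^2 times it, then the intrinsics apply), "R" (3x3) and "t" (3): a world point X has camera coordinates R X + t. Camera axes: x right, y down, z forward; pixel columns grow to the right and rows downward; lengths in m; the calibration is good to about 2 mm. A picture is of the moment at which its call begins. There is no depth.
- ticket.sign_off(): hands the job in, once; it reports no verdict.
The state is a dict: "clock": time; "qpos": joint angles; "qd": joint speeds; "joint_torque": joint torques, N m; "eef_pos": TCP position; "eef_rot": TCP orientation; "wrist_force": force on the tool from outside, world axes, zero at the start; "moment": the same for the moment, N m; "opening": finger opening in m.
Only numpy, scipy, OpenCV 4.12 (cv2) and the standard library are available. Lean on these libraries where they do the work, as an engineer would, in place of code of your own. Each camera call takes 0.05 s, during which the arm holds its last target.

TASK

Fit the charged battery (green sleeve) into the open battery bay of the white light stage: push its flat steel end against the spring plate until its brass nub end clears the blue retaining lip, lower it into the cradle, and let the spring slide it back so that it lies fully home, level in the cradle with the nub against the fixed contact under the lip. Leave the orange, spent battery in its rest.

Things in the scene. Friction and masses are not known exactly. Their poses are not given: they have to be found in the camera images.
- charged_mid (a point): Centre of the charged battery: lying cylinder, green sleeve, 24 mm diameter, 90 mm long with nub, about 90 g. Its y axis points to the nub end (black band); the other end, 45 mm from here, is flat with a steel band. It starts level in a black rest, axis 34 mm above the table, nub within 25 degrees of world +y. Rest's foot 4 mm thick; its two 40 mm wide saddles, 37 mm high, leave the battery's middle 54 mm free for fingers.
- charged_nub (a point): Tip of the charged battery's brass nub (10 mm diameter, 2.5 mm long), 45 mm from its centre along its y axis.
- spent_mid (a point): Centre of the spent battery: same shape and size, orange sleeve, in the same kind of rest. To be left where it is.
- bay_seat (a point): Where the battery's centre lies when fitted, 34 mm above the table, in the fixed bay beside the white stage (49 mm high, 87 mm away on the -x side). z up; y points from spring to fixed contact, within 20 degrees of world +y. Contact face at y=45 mm. Two V saddles 40 mm wide, 37 mm high, at y=20 to 30 and -45 to -37 mm; between them, over a 6 mm base, room for fingers. Spring housing 66 mm high beyond y=-75 mm.
- lip_edge (a point): Middle of the free edge of the blue retaining lip, on its top face, 52.5 mm above the table, at y=35 mm from bay_seat; axes as bay_seat. The lip, 34 mm wide, 4 mm thick, overhangs 10 mm from the end wall (same height), 2.5 mm over the fitted battery. A level battery passes it only with its centre between about y=-11 and y=-26 mm from bay_seat.
- spring_plate (a joint): How far the steel plate on the coil spring is pushed back (m) towards the bay's -y: 0 free (face at y=-41 mm from bay_seat), 0.004 with the battery fitted, 0.030 at its stop. Plate 40 mm wide from 38 to 80 mm above the table, with a 14 mm wide tongue down to 26 mm. Spring 250 N/m with 2 N preload: 3 N fitted, 9.5 N at the stop.
Mind the look-alikes: they are no part of the job. Of the things that look like the part that bears charged_mid, the largest one is meant.

How it is judged:
On the way:
1. the spring plate is pushed back at least 10 mm (value of joint spring_plate above 0.01 m), for 0.1 s.
At the end, for the whole second after the job is handed in: The charged battery lies in the bay's cradle: its centre within 5 mm sideways and 5 mm in height of the fitted place, its nub tip within 6 mm sideways and 5 mm in height, and within 7 mm of the fixed contact under the lip, with the spring plate pressing on its other end (pushed back more than 1 mm) (x of charged_mid in the frame of bay_seat between -0.005 and 0.005 m and z of charged_mid in the frame of bay_seat between -0.005 and 0.005 m and x of charged_nub in the frame of bay_seat between -0.006 and 0.006 m and z of charged_nub in the frame of bay_seat between -0.005 and 0.005 m and y of charged_nub in the frame of bay_seat above 0.038 m and value of joint spring_plate above 0.001 m); the robot touches nothing.
It fails at once if the spent battery is moved more than 30 mm (distance of spent_mid from where it was at the start of the episode above 0.03 m).
It also fails if it takes over 40 s, if anything falls off the work surface, if the arm or the gripper's body presses on something with over 40 N, if the wrist force passes 120 N, or if a joint passes its speed limit or range.

## Working session

There is one attempt and no reset: what is moved stays moved. The work goes in short steps, Python scripts to look and compute and a tool call to move; the robot and the scene stay as the last step left them, time stands still between calls to the robot, and variables do not carry over. Pictures are saved under pics/ and viewed, and the job is handed in when it is done.

Besides the shell and the picture viewer there is one more tool, called by a JSON object that holds its "name" and its "arguments". drive_tool: Moves the arm, as the interface text tells. Its arguments: {"type":"object","properties":{"targets":{"type":"array"},"grip_force":{"type":"number"}},"required":["targets"]}

```bash
mkdir -p pics
cat > h.py <<'E'
import numpy as np, cv2
from station import telemetry, vision, ticket
def snap(n,tag):
    c=vision.camera(n); cv2.imwrite(f'pics/{tag}.png',c['color'][:,:,::-1])
    np.savez(f'{tag}.npz',**{k:np.array(v) for k,v in c.items()}); return c
def K(c):
    f=200/np.tan(np.radians(float(c['vertical_fov']))/2)
    return np.array([[f,0,float(c['cx'])],[0,f,float(c['cy'])],[0,0,1]]),np.array([float(c['k1']),0,0,0])
def ray(c,uv):
    k,d=K(c); p=cv2.undistortPoints(np.array([[uv]],float),k,d)[0,0]
    R=np.array(c['R']);t=np.array(c['t']); return -R.T@t, R.T@np.array([p[0],p[1],1])
def onz(c,uv,z):
    o,v=ray(c,uv); return o+v*(z-o[2])/v[2]
def tri(c1,u1,c2,u2):
    A=np.zeros((3,3));b=np.zeros(3);L=[]
    for c,u in((c1,u1),(c2,u2)):
        o,v=ray(c,u);v=v/np.linalg.norm(v);P=np.eye(3)-np.outer(v,v);A+=P;b+=P@o;L.append((o,P))
    x=np.linalg.solve(A,b); return x,[np.linalg.norm(P@(x-o)) for o,P in L]
def proj(c,X):
    k,d=K(c);R=np.array(c['R']);t=np.array(c['t'])
    return cv2.projectPoints(np.array(X,float).reshape(-1,1,3),cv2.Rodrigues(R)[0],t,k,d)[0].reshape(-1,2)
def crop(tag,x0,y0,x1,y1,s,out):
    im=cv2.imread(f'pics/{tag}.png')[y0:y1,x0:x1]; cv2.imwrite(f'pics/{out}.png',cv2.resize(im,None,fx=s,fy=s,interpolation=cv2.INTER_CUBIC))
E
python3 - <<'E'
from h import *
for n in('scene','top'):
    c=snap(n,n+'0'); print(n,c['vertical_fov'],c['cx'],c['cy'],c['k1'],-np.array(c['R']).T@c['t'],np.round(c['R'],2).tolist())
print(telemetry.state())
E
```

```text
scene 44.12166269492347 314.0705846008957 197.9265166143365 -0.11014131767537241 [1.07217865 0.2530233  0.64202493] [[-0.36, 0.93, 0.01], [0.68, 0.27, -0.68], [-0.64, -0.24, -0.73]]
top 49.46229680462235 318.91356907320795 198.22340614201755 -0.07884733737930232 [0.47523802 0.06328911 0.78876839] [[0.02, -1.0, 0.03], [-1.0, -0.02, -0.08], [0.08, -0.03, -1.0]]
{'clock': 0.1, 'qpos': array([-1.32222947,  0.53710669, -0.00442913,  1.53873996,  0.00259625,
        1.06728378, -0.0711941 ]), 'qd': array([-0.00135098, -0.00254622,  0.00222261, -0.00171899,  0.00024146,
        0.0006571 , -0.00094732]), 'joint_torque': array([ 2.46153009e-03, -5.72079098e+01,  9.93530564e-01, -2.52229697e+01,
       -5.63053647e-02,  1.34261927e-02,  5.60275828e-05]), 'eef_pos': array([0.20110963, 0.61764475, 0.30192954]), 'eef_rot': array([3.14147774e+00, 1.52774326e-03, 1.25609694e+00]), 'wrist_force': array([-0.11096078,  0.38563762,  0.36047724]), 'moment': array([-0.05466111,  0.04849863,  0.00464053]), 'opening': 0.08837461787720413}
```

View pics/scene0.png

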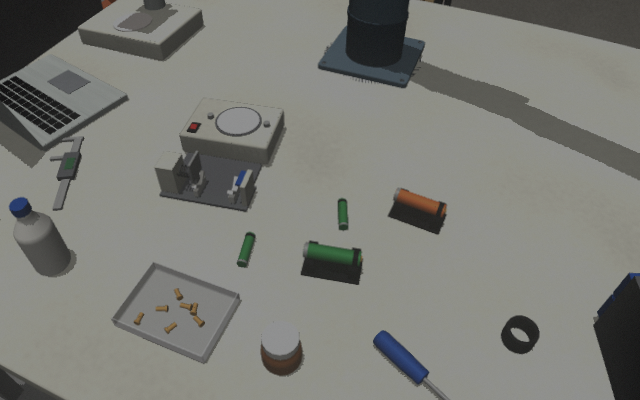

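View pics/top0.png

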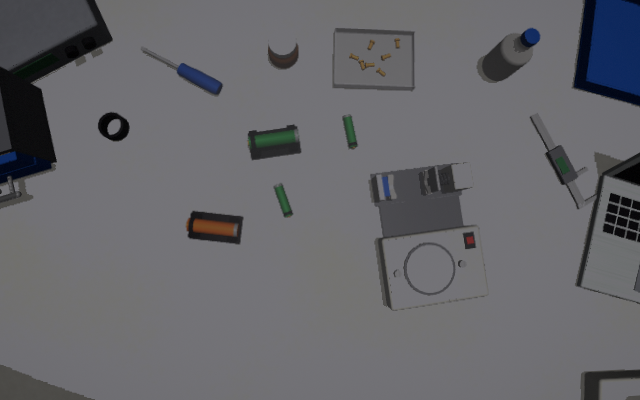

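Run:
```python
from h import *
crop('scene0',290,190,460,290,4.6,'s_bat'); crop('scene0',150,140,270,215,6,'s_bay')
crop('top0',235,110,315,170,9,'t_bat'); crop('top0',365,155,485,240,6.5,'t_bay')
```

```text
(no output)
```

View pics/s_bat.png

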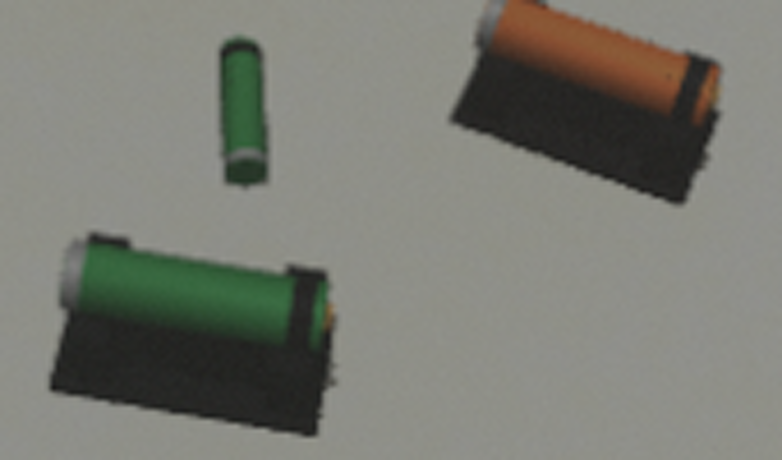

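View pics/s_bay.png

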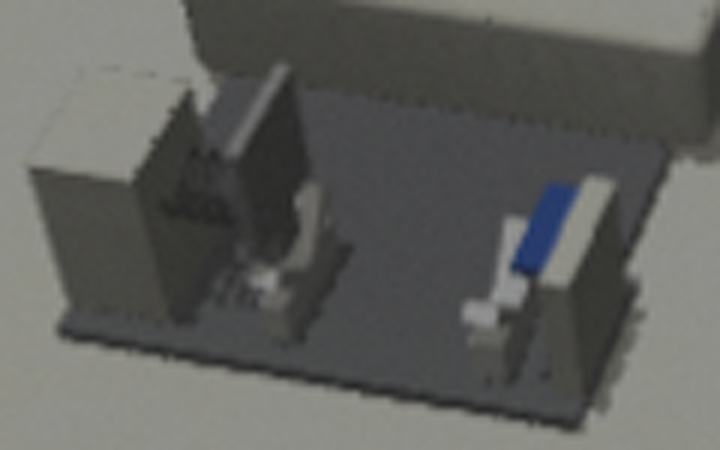

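View pics/t_bat.png

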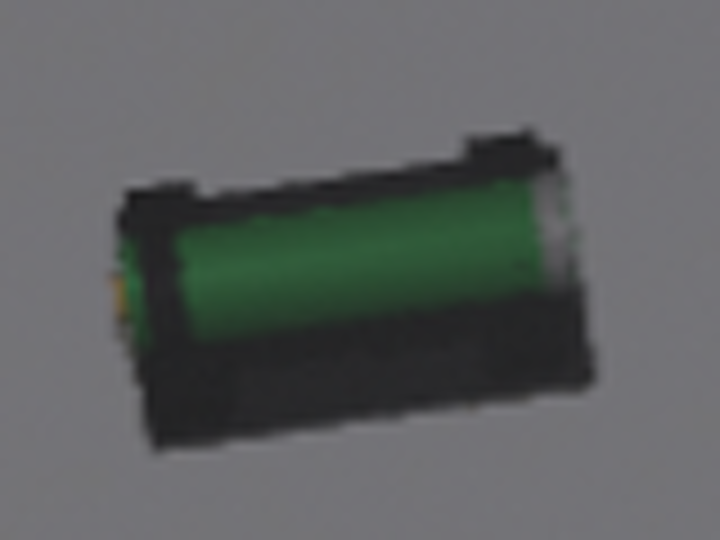

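View pics/t_bay.png

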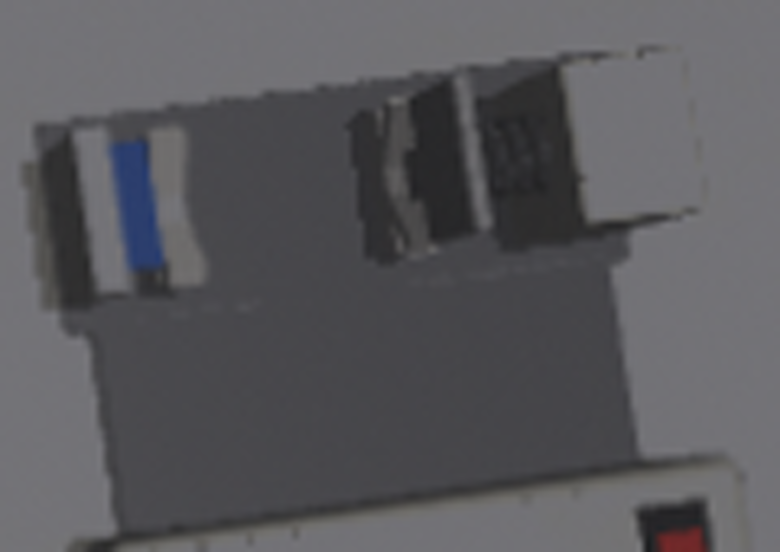

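```bash
cat > m1.py <<'E'
from h import *
from scipy.optimize import least_squares
s=np.load('scene0.npz');t=np.load('top0.npz')
S=lambda u,v:(u/6+150-.4,v/6+140-.4);T=lambda u,v:(u/6.5+365-.4,v/6.5+155-.4)
P={'lipA(-x)':(S(547,183),T(165,268)),'lipB(+x)':(S(512,268),T(147,140)),
'plA':(S(288,66),T(478,232)),'plB':(S(235,155),T(455,75)),
'hA':(S(190,85),T(585,228)),'hB':(S(135,180),T(558,65)),'hC':(S(30,165),T(678,48)),'hD':(S(80,68),T(705,210))}
R={}
for k,(a,b) in P.items():
    x,e=tri(s,a,t,b);R[k]=x;print(k,np.round(x*1e3,1),np.round(np.array(e)*1e3,1))
m=lambda a,b:(R[a]+R[b])/2
L=m('lipA(-x)','lipB(+x)');H=m('hA','hB');print(L,H, 'dist',np.linalg.norm((L-H)[:2]))
d=(L-H)[:2];d/=np.linalg.norm(d);print('yaw from long axis',np.degrees(np.arctan2(-d[0],d[1])))
for a,b in(('lipA(-x)','lipB(+x)'),('plA','plB'),('hA','hB'),('hD','hC')):
    v=R[b]-R[a];print(a,np.linalg.norm(v),np.degrees(np.arctan2(v[1],v[0])))
# battery
nS=(330/4.6+290-.4,318/4.6+190-.4);nT=(120/9+235-.4,297/9+110-.4)
x,e=tri(s,nS,t,nT);print('nub',x,e)
E
python3 m1.py
```

```text
lipA(-x) [540.3 -82.1  51.2] [0.2 0.2]
lipB(+x) [574.2 -76.6  50.3] [0.5 0.5]
plA [ 549.2 -158.2   78.3] [0.4 0.4]
plB [ 589.3 -151.3   80.6] [0.1 0.1]
hA [ 552.7 -192.2   62.5] [0.6 0.6]
hB [ 595.4 -183.9   64.8] [0.1 0.1]
hC [ 600.9 -216.5   64.1] [0.2 0.2]
hD [ 558.7 -225.6   62.8] [1.5 1.5]
[ 0.55723532 -0.07935891  0.05075266] [ 0.57404959 -0.18802465  0.06364263] dist 0.10995891264187699
yaw from long axis 8.795840131908234
lipA(-x) 0.03430153547256695 9.289073424227457
plA 0.04074070562326417 9.75984966369394
hA 0.043470062740560665 10.983479795270423
hD 0.0431676635385805 12.247732709765348
nub [0.62973855 0.16641182 0.03402788] [np.float64(0.0001103390063009807), np.float64(0.00011033900630098603)]
```

```bash
cat > m2.py <<'E'
from m1 import *
def bayf(p):
    x,y,z,a=p;c,sn=np.cos(a),np.sin(a);Rz=np.array([[c,-sn,0],[sn,c,0],[0,0,1]])
    return Rz,np.array([x,y,z])
M={'lipA(-x)':(-17,35,18.5),'lipB(+x)':(17,35,18.5),'plA':(-20,-41,46),'plB':(20,-41,46)}
def res(p):
    Rz,o=bayf(p);r=[]
    for k,m in M.items():
        X=Rz@(np.array(m)/1e3)+o
        r+=list(proj(s,X)[0]-P[k][0])+list(proj(t,X)[0]-P[k][1])
    return np.array(r)
b=least_squares(res,[.56,-.115,.034,.16]);pb=b.x
print('bay',pb,np.degrees(pb[3]));print(np.round(b.fun.reshape(-1,4),2))
SB=lambda u,v:(u/4.6+290-.4,v/4.6+190-.4);TB=lambda u,v:(u/9+235-.4,v/9+110-.4)
sil=[(s,SB(130,248)),(s,SB(280,267)),(s,SB(110,318)),(s,SB(270,341)),(t,TB(230,225)),(t,TB(450,193))]
cor=[(s,SB(76,239)),(s,SB(62,306))]
def axis(p):
    return np.array(p[:3]),np.array([-np.sin(p[3]),np.cos(p[3]),0])
def ca(c,uv,o,a):
    q,v=ray(c,uv);n=np.cross(v,a);n/=np.linalg.norm(n);d=(q-o)@n
    l=np.linalg.lstsq(np.c_[v,-a],o-q,rcond=None)[0];return abs(d),l[1]
def rb(p):
    o,a=axis(p);r=[]
    for c,uv in sil:r.append(ca(c,uv,o,a)[0]-.012)
    for c,uv in cor:r.append(ca(c,uv,o,a)[1]+.045)
    N=o+.045*a
    for c,uv in((s,nS),(t,nT)):r+=list((proj(c,N)[0]-uv)*.0017)
    return np.array(r)
g=least_squares(rb,[.62,.12,.034,.1]);pg=g.x
print('bat',pg,np.degrees(pg[3]));print(np.round(g.fun*1e3,2))
if __name__=='__main__':
  def circ(o,a,y,r=.012):
    n=np.array([a[1],-a[0],0]);th=np.linspace(0,6.28,40);return np.array([o+a*y+r*(np.cos(q)*n+np.sin(q)*np.array([0,0,1])) for q in th])
  o,a=axis(pg);Rz,ob=bayf(pb)
  for nm,c in(('scene0',s),('top0',t)):
    im=cv2.imread(f'pics/{nm}.png');k=5
    B=cv2.resize(im,None,fx=k,fy=k,interpolation=cv2.INTER_CUBIC)
    def pl(X,col):cv2.polylines(B,[np.round((proj(c,X)+.4)*k).astype(int)],False,col,1)
    for y in(-.045,.0425):pl(circ(o,a,y),(0,255,255))
    pl(circ(o,a,.045,.005),(0,255,255));n=np.array([a[1],-a[0],0])
    for d in(n*.012,-n*.012,np.array([0,0,.012])):pl([o-.045*a+d,o+.0425*a+d],(255,0,255))
    W=lambda L:[Rz@(np.array(q)/1e3)+ob for q in L]
    pl(W([(-17,35,18.5),(17,35,18.5),(17,45,18.5),(-17,45,18.5),(-17,35,18.5)]),(0,255,255))
    for y in(20,30,-37,-45):pl(W([(-20,y,3),(20,y,3)]),(0,255,0))
    pl(W([(-20,-41,46),(20,-41,46),(20,-41,4),(-20,-41,4),(-20,-41,46)]),(0,0,255))
    pl(W([(-20,-75,32),(20,-75,32)]),(0,0,255))
    for n2,X in(('b',o),('y',ob)):
      u=proj(c,X)[0]*k;x0=int(max(0,u[0]-350));y0=int(max(0,u[1]-280));cv2.imwrite(f'pics/ov_{nm}_{n2}.png',B[y0:y0+560,x0:x0+700])
E
python3 m2.py|tail -18; cd pics; python3 -c "
import cv2,numpy as np
I=lambda n:cv2.resize(cv2.imread(n),(400,300))
cv2.imwrite('ovall.png',np.vstack([np.hstack([I('ov_scene0_b.png'),I('ov_scene0_y.png')]),np.hstack([I('ov_top0_b.png'),I('ov_top0_y.png')])]))"
```

```text
hA [ 552.7 -192.2   62.5] [0.6 0.6]
hB [ 595.4 -183.9   64.8] [0.1 0.1]
hC [ 600.9 -216.5   64.1] [0.2 0.2]
hD [ 558.7 -225.6   62.8] [1.5 1.5]
[ 0.55723532 -0.07935891  0.05075266] [ 0.57404959 -0.18802465  0.06364263] dist 0.10995891264187699
yaw from long axis 8.795840131908234
lipA(-x) 0.03430153547256695 9.289073424227457
plA 0.04074070562326417 9.75984966369394
hA 0.043470062740560665 10.983479795270423
hD 0.0431676635385805 12.247732709765348
nub [0.62973855 0.16641182 0.03402788] [np.float64(0.0001103390063009807), np.float64(0.00011033900630098603)]
bay [ 0.56283979 -0.11408297  0.03297668  0.15601444] 8.93896914595514
[[ 0.01  0.01  0.15 -0.22]
 [-0.5  -0.57  0.03 -0.01]
 [ 0.35 -0.11  0.02 -0.26]
 [ 0.28  0.57 -0.13  0.33]]
bat [0.63646041 0.12265991 0.03358294 0.17242365] 9.879147304315376
[-0.63  1.42  0.73 -0.75 -0.32 -0.28  1.24  0.41  1.04 -0.35 -0.44  1.  ]
```

View pics/ovall.png

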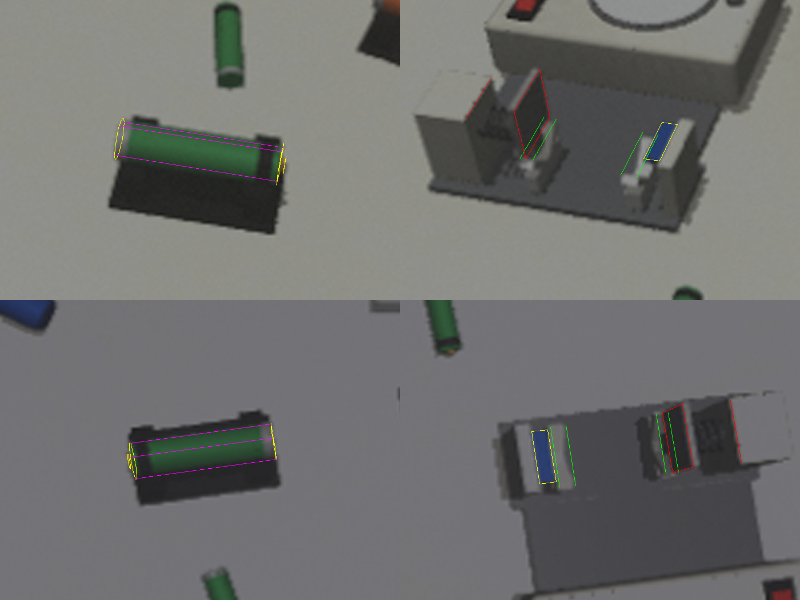

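```bash
cd pics; python3 -c "
import cv2,numpy as np
I=lambda n:cv2.resize(cv2.imread(n)[150:420,150:550],(800,540))
cv2.imwrite('ovb1.png',I('ov_scene0_b.png'));cv2.imwrite('ovb2.png',I('ov_top0_b.png'))"
```

```text
(no output)
```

View pics/ovb1.png

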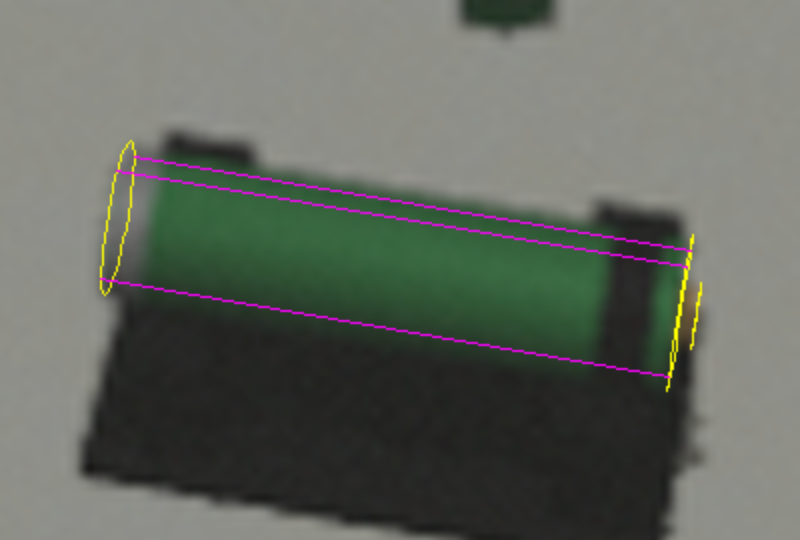

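View pics/ovb2.png

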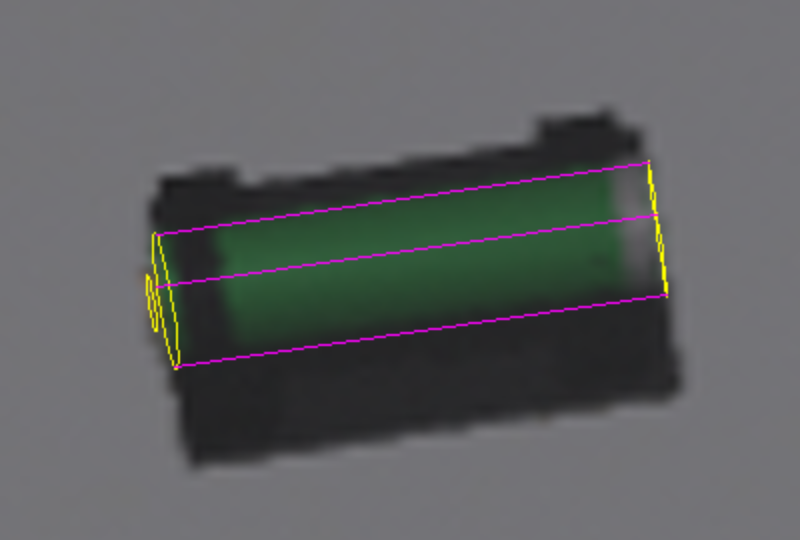

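{"name": "drive_tool", "arguments": {"targets": [{"translation": [29, -33, 0], "angular": [0, 0, -0.0722], "gripper": 88}, {"translation": [29, -33, 0], "angular": [0, 0, -0.0722], "gripper": 88}, {"translation": [29, -33, 0], "angular": [0, 0, -0.0722], "gripper": 88}, {"translation": [29, -33, 0], "angular": [0, 0, -0.0722], "gripper": 88}, {"translation": [29, -33, 0], "angular": [0, 0, -0.0722], "gripper": 88}], "grip_force": 30}}

```text
clock: 0.6
eef_pos: [0.3471, 0.4514, 0.3025]
eef_rot: [3.142, 0.0, 0.892]
wrist_force: [0.4, -0.5, -0.8]
opening: 0.0879
```

{"name": "drive_tool", "arguments": {"targets": [{"translation": [29, -33, 0], "angular": [0, 0, -0.0722], "gripper": 88}, {"translation": [29, -33, 0], "angular": [0, 0, -0.0722], "gripper": 88}, {"translation": [29, -33, 0], "angular": [0, 0, -0.0722], "gripper": 88}, {"translation": [29, -33, 0], "angular": [0, 0, -0.0722], "gripper": 88}, {"translation": [29, -33, 0], "angular": [0, 0, -0.0722], "gripper": 88}]}}

```text
clock: 1.1
eef_pos: [0.492, 0.2865, 0.3025]
eef_rot: [3.142, 0.0, 0.531]
wrist_force: [0.9, -0.0, 0.7]
opening: 0.088
```

{"name": "drive_tool", "arguments": {"targets": [{"translation": [29, -33, 0], "angular": [0, 0, -0.0722], "gripper": 88}, {"translation": [29, -33, 0], "angular": [0, 0, -0.0722], "gripper": 88}, {"translation": [29, -33, 0], "angular": [0, 0, -0.0722], "gripper": 88}, {"translation": [29, -33, 0], "angular": [0, 0, -0.0722], "gripper": 88}, {"translation": [29, -33, 0], "angular": [0, 0, -0.0722], "gripper": 88}]}}

```text
clock: 1.6
eef_pos: [0.637, 0.1217, 0.3024]
eef_rot: [-3.142, 0.001, 0.17]
wrist_force: [0.2, 0.3, 0.8]
opening: 0.0878
```

{"name": "drive_tool", "arguments": {"targets": [{"translation": [0, 1, -40], "angular": [0, 0, 0.002], "gripper": 88}, {"translation": [0, 0, -40], "angular": [0, 0, 0], "gripper": 88}, {"translation": [0, 0, -40], "angular": [0, 0, 0], "gripper": 88}, {"translation": [0, 0, -30], "angular": [0, 0, 0], "gripper": 88}, {"translation": [0, 0, 0], "angular": [0, 0, 0], "gripper": 88}]}}

```text
clock: 2.1
eef_pos: [0.633, 0.1236, 0.148]
eef_rot: [3.141, 0.009, 0.175]
wrist_force: [0.2, 0.1, -0.0]
opening: 0.0882
```

Run:
```python
from h import *
snap('scene','s1');snap('top','t1');crop('s1',260,130,420,300,3.5,'s1c');crop('t1',190,60,340,200,4,'t1c')
```

```text
(no output)
```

View pics/s1c.png

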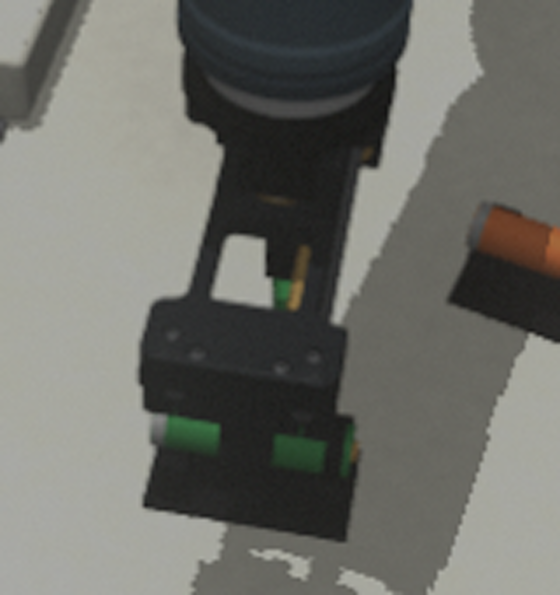

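View pics/t1c.png

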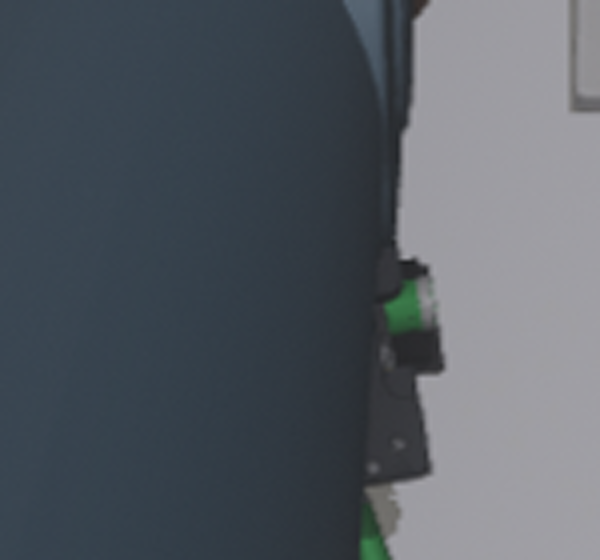

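```bash
python3 -c "
from h import *
s=telemetry.state();print(s['eef_pos'],s['eef_rot'])
from scipy.spatial.transform import Rotation as R
r=R.from_euler('xyz',s['eef_rot']);w=R.from_euler('xyz',[np.pi,0,.172]);print((w*r.inv()).as_rotvec())"
```

```text
[0.63631047 0.12397305 0.15297557] [3.14131224e+00 5.67158499e-04 1.75020673e-01]
[ 0.00037412 -0.00051023 -0.00302075]
```

{"name": "drive_tool", "arguments": {"targets": [{"translation": [0, -1, -20], "angular": [0, 0, -0.003], "gripper": 88}, {"translation": [0, 0, -20], "angular": [0, 0, 0], "gripper": 88}, {"translation": [0, 0, -20], "angular": [0, 0, 0], "gripper": 88}, {"translation": [0, 0, -12], "angular": [0, 0, 0], "gripper": 88}, {"translation": [0, 0, 0], "angular": [0, 0, 0], "gripper": 88}]}}

```text
clock: 2.7
eef_pos: [0.6363, 0.1231, 0.0808]
eef_rot: [-3.142, 0.0, 0.172]
wrist_force: [-0.2, 0.2, 0.3]
opening: 0.0879
```

{"name": "drive_tool", "arguments": {"targets": [{"translation": [0, 0, 0], "angular": [0, 0, 0], "gripper": 60}, {"translation": [0, 0, 0], "angular": [0, 0, 0], "gripper": 40}, {"translation": [0, 0, 0], "angular": [0, 0, 0], "gripper": 28}, {"translation": [0, 0, 0], "angular": [0, 0, 0], "gripper": 20}, {"translation": [0, 0, 0], "angular": [0, 0, 0], "gripper": 15}], "grip_force": 30}}

```text
clock: 3.2
eef_pos: [0.6364, 0.1231, 0.081]
eef_rot: [-3.142, -0.0, 0.172]
wrist_force: [0.1, -0.0, 0.5]
opening: 0.0502
```

{"name": "drive_tool", "arguments": {"targets": [{"translation": [0, 0, 0], "angular": [0, 0, 0], "gripper": 15}, {"translation": [0, 0, 0], "angular": [0, 0, 0], "gripper": 15}, {"translation": [0, 0, 0], "angular": [0, 0, 0], "gripper": 15}]}}

```text
clock: 3.5
eef_pos: [0.6362, 0.1231, 0.0807]
eef_rot: [3.142, 0.0, 0.172]
wrist_force: [-0.2, 0.3, 0.9]
opening: 0.0264
```

{"name": "drive_tool", "arguments": {"targets": [{"translation": [0, 0, 0], "angular": [0, 0, 0], "gripper": 15}, {"translation": [0, 0, 0], "angular": [0, 0, 0], "gripper": 15}, {"translation": [0, 0, 0], "angular": [0, 0, 0], "gripper": 15}], "grip_force": 40}}

```text
clock: 3.8
eef_pos: [0.6363, 0.123, 0.0807]
eef_rot: [3.142, -0.0, 0.172]
wrist_force: [-0.3, 0.2, -0.9]
opening: 0.0223
```

{"name": "drive_tool", "arguments": {"targets": [{"translation": [0, 0, 15], "angular": [0, 0, 0], "gripper": 15}, {"translation": [0, 0, 25], "angular": [0, 0, 0], "gripper": 15}, {"translation": [0, 0, 30], "angular": [0, 0, 0], "gripper": 15}, {"translation": [0, 0, 0], "angular": [0, 0, 0], "gripper": 15}]}}

```text
clock: 4.2
eef_pos: [0.6389, 0.1232, 0.1558]
eef_rot: [-3.141, -0.008, 0.172]
wrist_force: [0.1, 0.1, -1.2]
opening: 0.0225
```

Run:
```python
from h import *
snap('scene','s2');print(telemetry.state()['eef_pos'],telemetry.state()['wrist_force']);crop('s2',270,170,400,280,6,'s2c')
```

```text
[0.63771509 0.12320995 0.15368059] [-0.22713294  0.13014394 -1.06868988]
```

View pics/s2c.png

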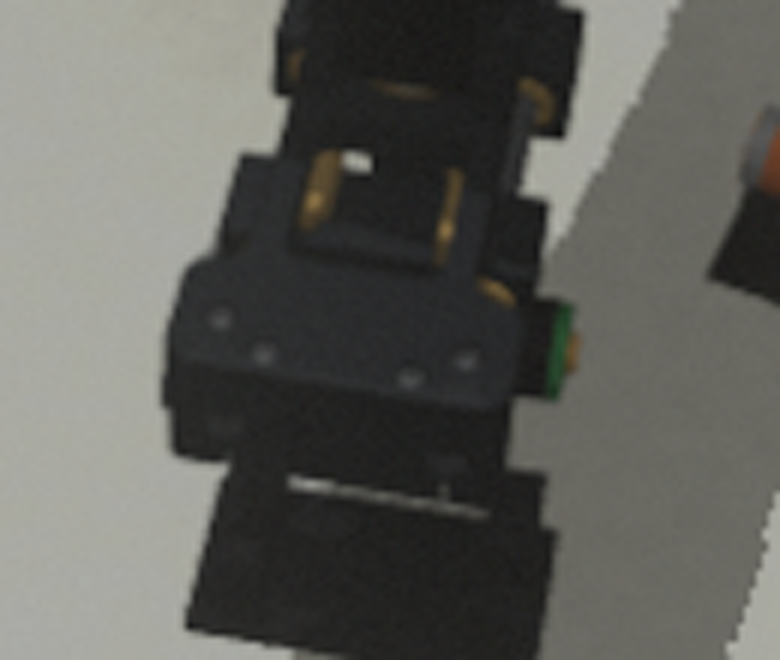

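Run:
```python
from h import *
c=np.load('s2.npz');p=telemetry.state()['eef_pos'];st=telemetry.state();print(p,st['eef_rot'])
u=(579/6+270-.4,352/6+170-.4);a=np.array([-np.sin(.172),np.cos(.172)])
n=onz(c,u,p[2]-.0472)
print(n,'nub along axis from tcp',(n-p)[:2]@a,'lat',(n-p)[:2]@[a[1],-a[0]])
print(proj(c,[p+[a[0]*.045,a[1]*.045,-.0472]]),u)
```

```text
[0.63771509 0.12320995 0.15368059] [-3.14122311 -0.00468811  0.17187166]
[0.62946797 0.16678486 0.10648059] nub along axis from tcp 0.04434346495697268 lat -0.0006674410224356093
[[366.50012731 228.69895622]] (366.1, 228.26666666666665)
```

{"name": "drive_tool", "arguments": {"targets": [{"translation": [-11, -33, 0], "angular": [0, 0, -0.004], "gripper": 15}, {"translation": [-11, -33, 0], "angular": [0, 0, -0.004], "gripper": 15}, {"translation": [-11, -33, 0], "angular": [0, 0, -0.004], "gripper": 15}, {"translation": [-11, -33, 0], "angular": [0, 0, 0], "gripper": 15}, {"translation": [-11, -33, 0], "angular": [0, 0, 0], "gripper": 15}]}}

```text
clock: 4.75
eef_pos: [0.58, -0.043, 0.1501]
eef_rot: [-3.141, 0.002, 0.16]
wrist_force: [-0.1, -0.7, -0.9]
opening: 0.0223
```

{"name": "drive_tool", "arguments": {"targets": [{"translation": [-11, -33, 0], "angular": [0, 0, 0], "gripper": 15}, {"translation": [-10, -30, 0], "angular": [0, 0, 0], "gripper": 15}, {"translation": [0, 0, 0], "angular": [0, 0, 0], "gripper": 15}, {"translation": [0, 0, 0], "angular": [0, 0, 0], "gripper": 15}]}}

```text
clock: 5.15
eef_pos: [0.5596, -0.1054, 0.1503]
eef_rot: [-3.141, 0.001, 0.158]
wrist_force: [1.1, 0.9, -0.8]
opening: 0.0224
```

Run:
```python
from h import *
snap('scene','s3');snap('top','t3');s=telemetry.state();print(s['eef_pos'],s['eef_rot'],s['wrist_force'],s['opening']);crop('s3',140,80,290,220,5,'s3c');crop('t3',330,120,500,260,4.5,'t3c')
```

```text
[ 0.56040556 -0.10341545  0.15031819] [-3.14051982e+00  3.88146918e-04  1.61734717e-01] [-0.27009854  0.37280292 -0.9969064 ] 0.02252714274363013
```

View pics/s3c.png

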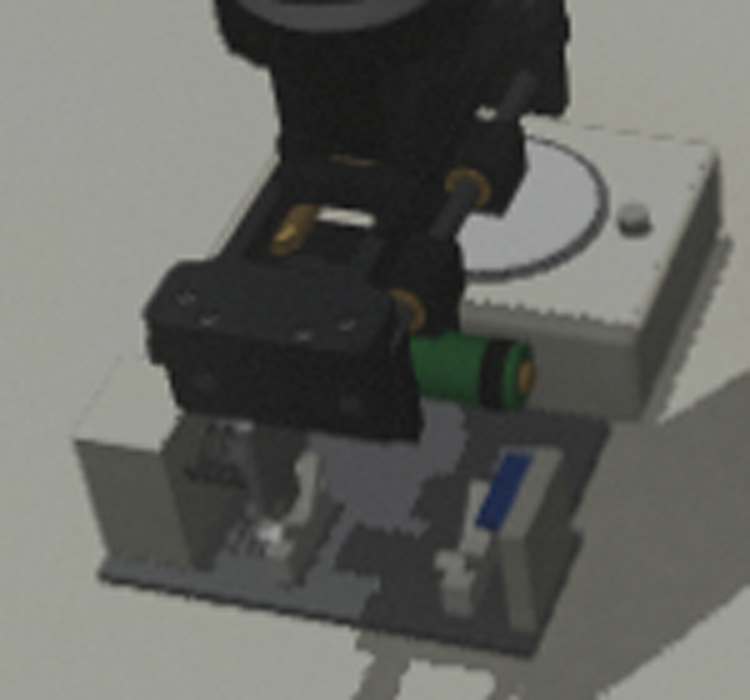

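View pics/t3c.png

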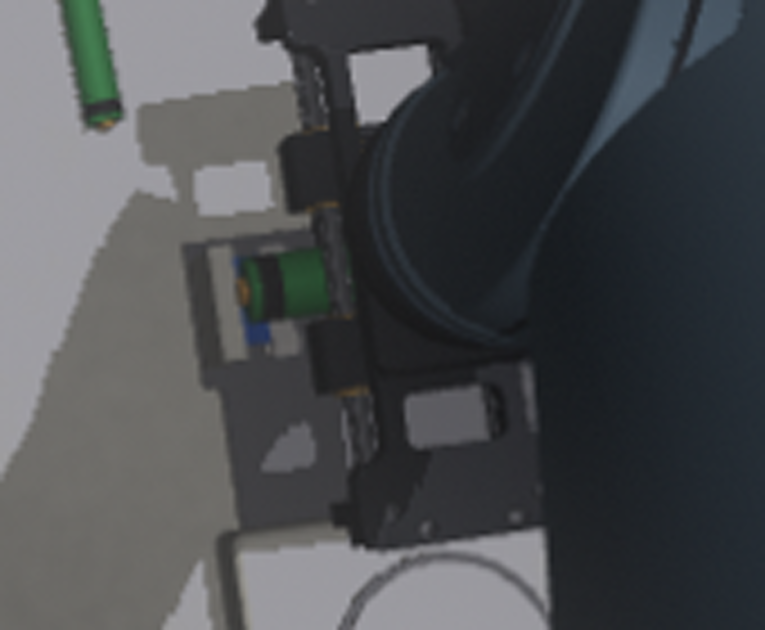

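Run:
```python
from h import *
s=np.load('s3.npz');t=np.load('t3.npz');st=telemetry.state();p=st['eef_pos'];print(p,st['eef_rot'])
x,e=tri(s,(531/5+140-.4,377/5+80-.4),t,(240/4.5+330-.4,291/4.5+120-.4))
yaw=.161;a=np.array([-np.sin(yaw),np.cos(yaw)]);d=x-p
print(x,e,d[:2]@a,d[:2]@[a[1],-a[0]],d[2])
b=np.array([.56284,-.11408]);ab=np.array([-np.sin(.158),np.cos(.158)]);q=p[:2]-b;print('tcp in bay y',q@ab,'x',q@[ab[1],-ab[0]]); q=x[:2]-b;print('nub in bay y',q@ab,'x',q@[ab[1],-ab[0]])
```

```text
[ 0.56040556 -0.10341545  0.15031819] [-3.14051982e+00  3.88146918e-04  1.61734717e-01]
[ 0.55388398 -0.06020368  0.1049029 ] [np.float64(0.00035936402035255567), np.float64(0.00035936402035256077)] 0.0436983744523682 0.0004898422388398857 -0.04541528532299935
tcp in bay y 0.010914755889842916 x -0.0007261235238832044
nub in bay y 0.05461440322418579 x -0.00036737841604624825
```

{"name": "drive_tool", "arguments": {"targets": [{"translation": [0.5, 0, -17], "angular": [0, 0, -0.002], "gripper": 15}, {"translation": [0, 0, -16], "angular": [0, 0, 0], "gripper": 15}, {"translation": [0, 0, 0], "angular": [0, 0, 0], "gripper": 15}], "grip_force": 50}}

```text
clock: 5.55
eef_pos: [0.5594, -0.1033, 0.1154]
eef_rot: [-3.14, 0.004, 0.16]
wrist_force: [-0.6, -0.1, -0.9]
opening: 0.0225
```

{"name": "drive_tool", "arguments": {"targets": [{"translation": [1.1, -6.8, 0], "angular": [0, 0, 0], "gripper": 15}, {"translation": [1.1, -6.8, 0], "angular": [0, 0, 0], "gripper": 15}, {"translation": [1.1, -6.8, 0], "angular": [0, 0, 0], "gripper": 15}, {"translation": [1.1, -6.8, 0], "angular": [0, 0, 0], "gripper": 15}, {"translation": [0, 0, 0], "angular": [0, 0, 0], "gripper": 15}]}}

```text
clock: 6.05
eef_pos: [0.5651, -0.1316, 0.1177]
eef_rot: [-3.139, 0.0, 0.158]
wrist_force: [-0.6, 7.9, -4.3]
opening: 0.0221
```

Run:
```python
from h import *
snap('scene','s4');snap('top','t4');s=telemetry.state();print(s['eef_pos'],s['eef_rot'],s['wrist_force'],s['opening']);crop('s4',140,80,290,220,5,'s4c');crop('t4',330,120,500,260,4.5,'t4c')
```

```text
[ 0.5649549  -0.13064823  0.11763576] [-3.13853948e+00  7.01530991e-04  1.58723452e-01] [-0.89133752  6.53630514 -2.80116778] 0.022206113595490802
```

View pics/s4c.png

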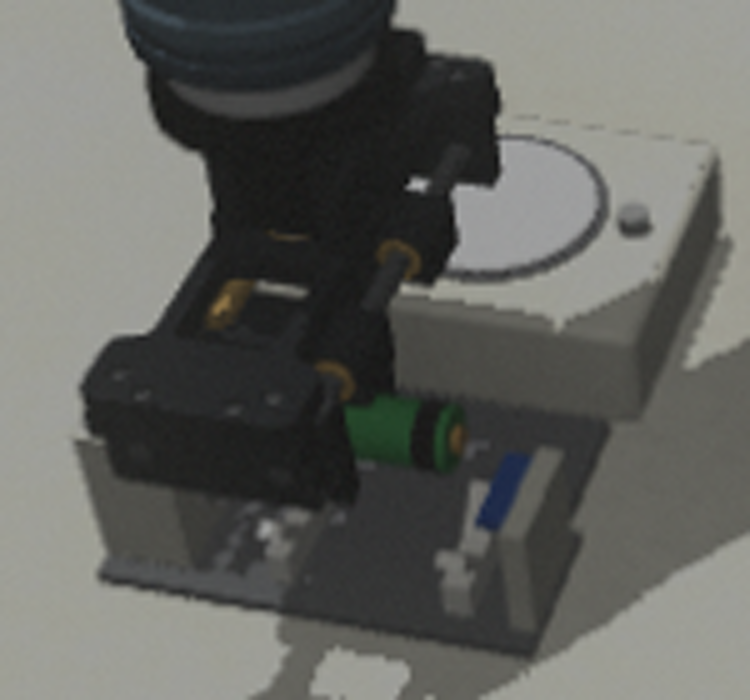

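View pics/t4c.png

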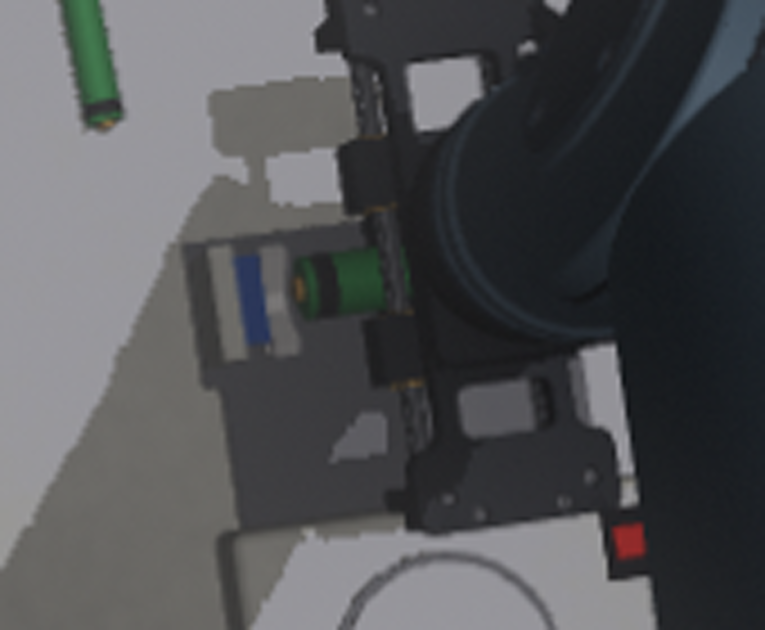

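```bash
cat > nub.py <<'E'
import sys
from h import *
n,a,b,c,d=sys.argv[1],*map(float,sys.argv[2:6])
s=np.load(f's{n}.npz');t=np.load(f't{n}.npz');p=telemetry.state()['eef_pos']
x,e=tri(s,(a/5+140-.4,b/5+80-.4),t,(c/4.5+330-.4,d/4.5+120-.4))
B=np.array([.56284,-.11408]);ab=np.array([-np.sin(.158),np.cos(.158)])
for k,v in(('tcp',p),('nub',x)):
    q=v[:2]-B;print(k,'bay x %.4f y %.4f z %.4f'%(q@[ab[1],-ab[0]],q@ab,v[2]))
print(e)
E
python3 nub.py 4 462 436 297 286
```

```text
tcp bay x -0.0005 y -0.0167 z 0.1176
nub bay x 0.0012 y 0.0277 z 0.0744
[np.float64(9.531501067991145e-05), np.float64(9.531501067989461e-05)]
```

{"name": "drive_tool", "arguments": {"targets": [{"translation": [0, 0, -7], "angular": [0, 0, 0], "gripper": 15}, {"translation": [0, 0, -7], "angular": [0, 0, 0], "gripper": 15}, {"translation": [0, 0, -6], "angular": [0, 0, 0], "gripper": 15}, {"translation": [0, 0, 0], "angular": [0, 0, 0], "gripper": 15}]}}

```text
clock: 6.55
eef_pos: [0.5657, -0.1306, 0.0979]
eef_rot: [-3.139, -0.001, 0.159]
wrist_force: [-1.6, 6.9, 2.5]
opening: 0.0221
```

{"name": "drive_tool", "arguments": {"targets": [{"translation": [0, 0, -4], "angular": [0, 0, 0], "gripper": 15}, {"translation": [0, 0, -4], "angular": [0, 0, 0], "gripper": 15}, {"translation": [0, 0, -4], "angular": [0, 0, 0], "gripper": 15}, {"translation": [0, 0, 0], "angular": [0, 0, 0], "gripper": 15}]}}

```text
clock: 6.95
eef_pos: [0.5659, -0.1306, 0.0862]
eef_rot: [-3.139, -0.001, 0.159]
wrist_force: [-0.8, 7.5, 2.9]
opening: 0.0222
```

Run:
```python
from h import *
snap('scene','s5');snap('top','t5');s=telemetry.state();print(s['eef_pos'],s['eef_rot'],s['wrist_force'],s['moment'],s['opening']);crop('s5',140,80,290,220,5,'s5c');crop('t5',330,120,500,260,4.5,'t5c')
```

```text
[ 0.56590389 -0.13067666  0.08643667] [-3.13931337e+00 -1.16704504e-03  1.59334733e-01] [-1.63769462  8.51789562  3.10815041] [1.2744443  0.2131981  0.03375053] 0.02220823613406294
```

View pics/s5c.png

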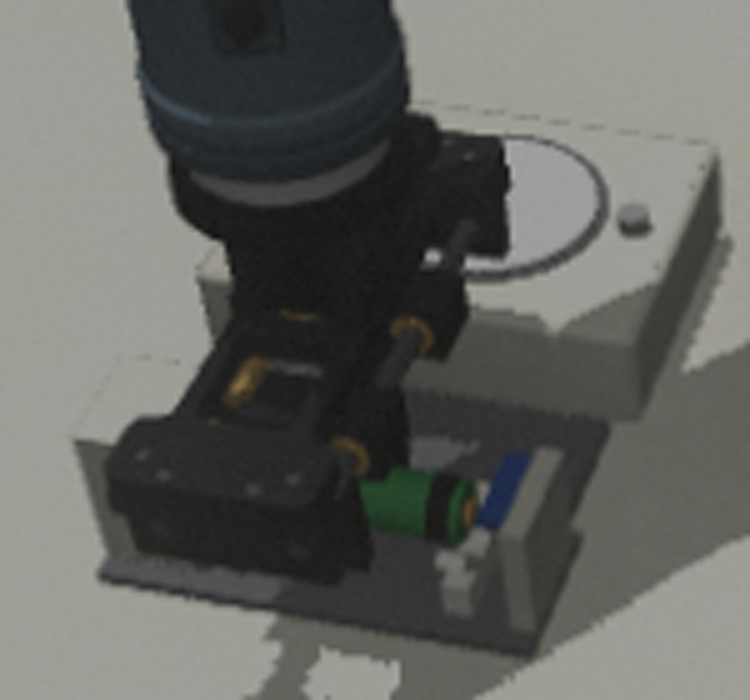

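View pics/t5c.png

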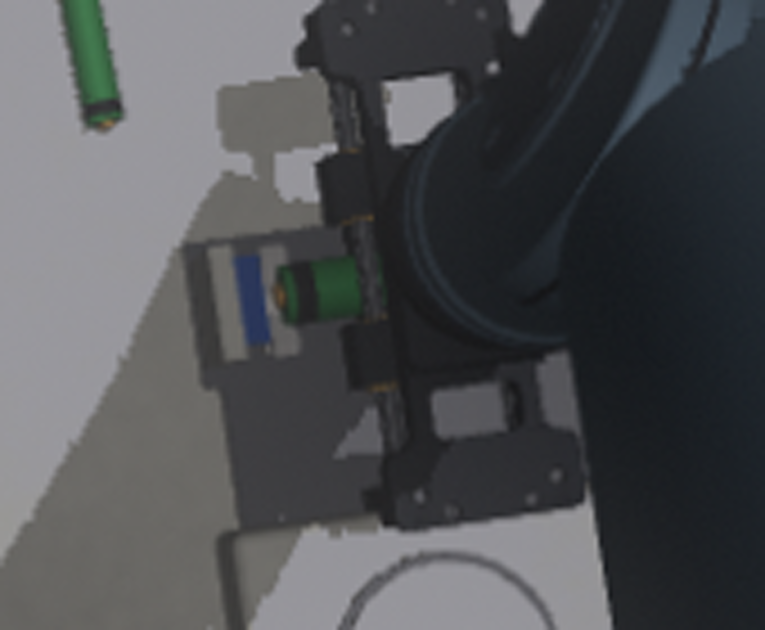

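```bash
python3 nub.py 5 475 509 277 291
```

```text
tcp bay x 0.0004 y -0.0169 z 0.0864
nub bay x 0.0029 y 0.0288 z 0.0419
[np.float64(0.000561630891448849), np.float64(0.0005616308914488642)]
```

{"name": "drive_tool", "arguments": {"targets": [{"translation": [0, 0, -2], "angular": [0, 0, 0], "gripper": 15}, {"translation": [0, 0, -1.5], "angular": [0, 0, 0], "gripper": 15}, {"translation": [0, 0, 0], "angular": [0, 0, 0], "gripper": 15}]}}

```text
clock: 7.35
eef_pos: [0.5659, -0.1307, 0.0829]
eef_rot: [-3.139, -0.001, 0.159]
wrist_force: [-1.2, 6.7, 2.2]
opening: 0.0222
```

{"name": "drive_tool", "arguments": {"targets": [{"translation": [-0.8, 0, -1], "angular": [0, 0, 0], "gripper": 15}, {"translation": [0, 0, -1], "angular": [0, 0, 0], "gripper": 15}, {"translation": [0, 0, 0], "angular": [0, 0, 0], "gripper": 15}]}}

```text
clock: 7.65
eef_pos: [0.5653, -0.1308, 0.0812]
eef_rot: [-3.14, -0.002, 0.159]
wrist_force: [-0.7, 7.1, 3.3]
opening: 0.0224
```

{"name": "drive_tool", "arguments": {"targets": [{"translation": [0, 0, -0.7], "angular": [0, 0, 0], "gripper": 15}, {"translation": [0, 0, 0], "angular": [0, 0, 0], "gripper": 15}]}}

```text
clock: 7.85
eef_pos: [0.5653, -0.1309, 0.081]
eef_rot: [-3.139, -0.002, 0.159]
wrist_force: [-2.8, 8.1, 10.1]
opening: 0.0219
```

Run:
```python
from h import *
snap('scene','s6');snap('top','t6');s=telemetry.state();print(s['eef_pos'],s['eef_rot'],s['wrist_force'],s['moment'],s['opening']);crop('s6',140,80,290,220,5,'s6c');crop('t6',330,120,500,260,4.5,'t6c')
```

```text
[ 0.56529892 -0.13088415  0.08100922] [-3.13934898e+00 -1.68309199e-03  1.59032531e-01] [-2.25767177  6.22552246 10.19345657] [1.37454323 0.57317787 0.02344872] 0.022232918451043124
```

View pics/s6c.png

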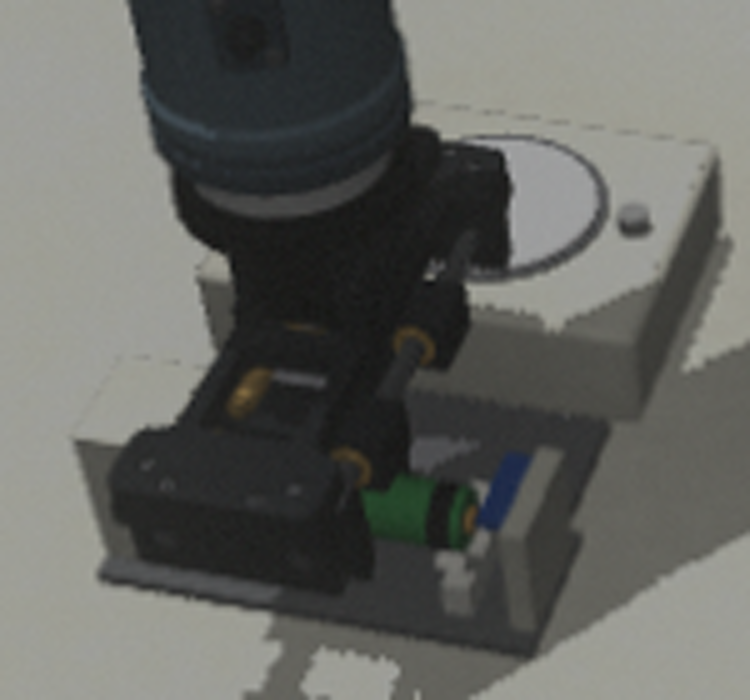

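View pics/t6c.png

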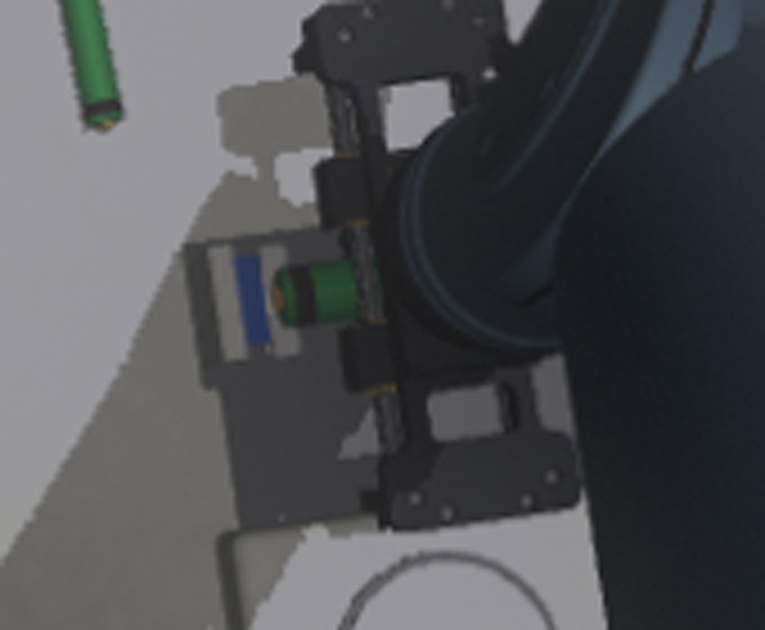

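```bash
python3 nub.py 6 475 516 275 294
```

```text
tcp bay x -0.0002 y -0.0170 z 0.0810
nub bay x 0.0022 y 0.0286 z 0.0377
[np.float64(0.0002086551851843012), np.float64(0.00020865518518431092)]
```

{"name": "drive_tool", "arguments": {"targets": [{"translation": [-0.6, 3, 0.4], "angular": [0, 0, 0], "gripper": 15}, {"translation": [-0.6, 4, 0], "angular": [0, 0, 0], "gripper": 15}, {"translation": [0, 0, 0], "angular": [0, 0, 0], "gripper": 15}]}}

```text
clock: 8.25
eef_pos: [0.5641, -0.1242, 0.0809]
eef_rot: [-3.141, -0.002, 0.159]
wrist_force: [-1.2, 6.1, 6.1]
opening: 0.0222
```

```bash
cat > ov.py <<'E'
import sys
from h import *
def ov(n,centre,yaw,tilts,out):
  for v in('s','t'):
    c=np.load(f'{v}{n}.npz');im=cv2.imread(f'pics/{v}{n}.png');k=12
    u=proj(c,centre)[0];x0=int(u[0])-15 if v=='s' else int(u[0])-45;y0=int(u[1])-22
    B=cv2.resize(im[y0:y0+45,x0:x0+60],None,fx=k,fy=k,interpolation=cv2.INTER_CUBIC)
    for tl,col in zip(tilts,((0,255,255),(255,0,255))):
        a=np.array([-np.sin(yaw)*np.cos(tl),np.cos(yaw)*np.cos(tl),np.sin(tl)]);nn=np.array([np.cos(yaw),np.sin(yaw),0]);w=np.cross(nn,a);th=np.linspace(0,2*np.pi,50)
        for y,r in((.0425,.012),(.045,.005)):
            X=[centre+a*y+r*(np.cos(q)*nn+np.sin(q)*w) for q in th]
            cv2.polylines(B,[np.round((proj(c,X)+.5-[x0,y0])*k).astype(int)],True,col,1)
    cv2.imwrite(f'pics/{out}{v}.png',B)
E
python3 - <<'E'
from ov import *
ov('6',np.array([.5653,-.1309,.0343]),.159,[0,.08],'ov6')
a=cv2.imread('pics/ov6s.png');b=cv2.imread('pics/ov6t.png');cv2.imwrite('pics/ov6.png',cv2.resize(np.hstack([a,b]),(800,300)))
E
```

```text
(no output)
```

View pics/ov6s.png

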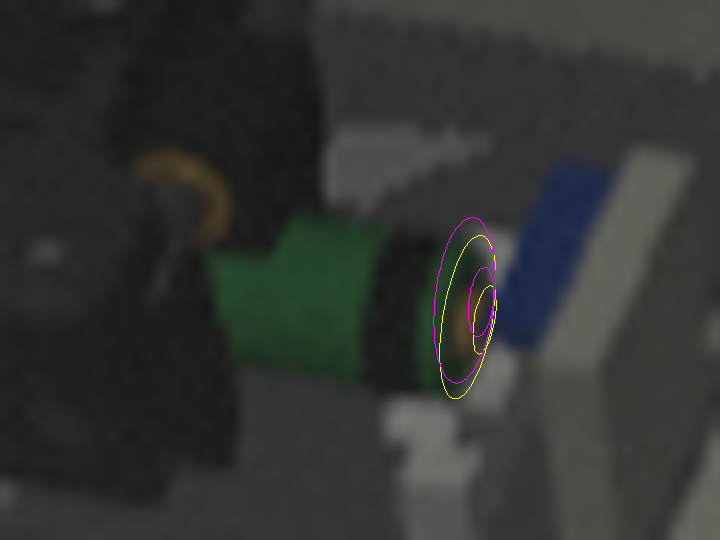

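View pics/ov6t.png

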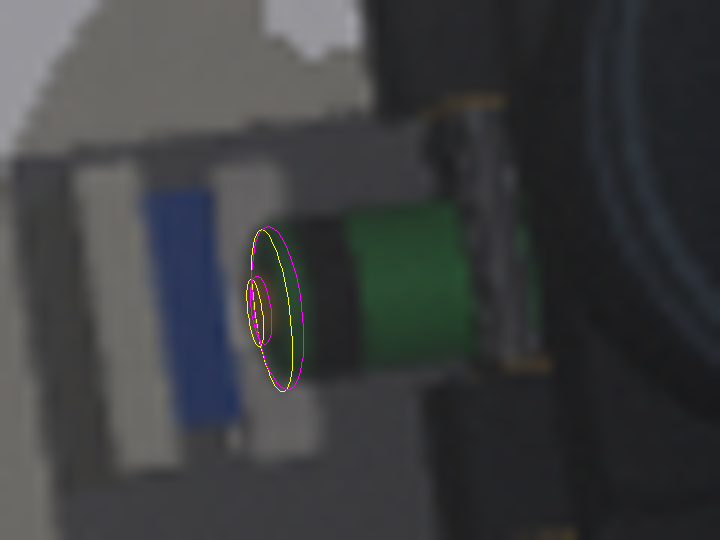

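{"name": "drive_tool", "arguments": {"targets": [{"translation": [-0.5, 3, 0], "angular": [0, 0, 0], "gripper": 15}, {"translation": [-0.5, 3, 0], "angular": [0, 0, 0], "gripper": 15}, {"translation": [0, 0, 0], "angular": [0, 0, 0], "gripper": 15}]}}

```text
clock: 8.55
eef_pos: [0.5631, -0.1193, 0.0807]
eef_rot: [3.141, -0.002, 0.158]
wrist_force: [0.5, 2.4, 6.8]
opening: 0.0224
```

Run:
```python
from ov import *
snap('scene','s7');snap('top','t7');s=telemetry.state();p=s['eef_pos'];print(p,s['eef_rot'],s['wrist_force'],s['opening'])
ov('7',p-np.array([.0024*-.159,.0024*.987,.0467]),s['eef_rot'][2],[0,.06],'ov7')
```

```text
[ 0.56302001 -0.11937815  0.08068196] [ 3.14092629e+00 -1.87480441e-03  1.57822519e-01] [-0.62300505  3.15555893  6.46752958] 0.02202528343838757
```

View pics/ov7s.png

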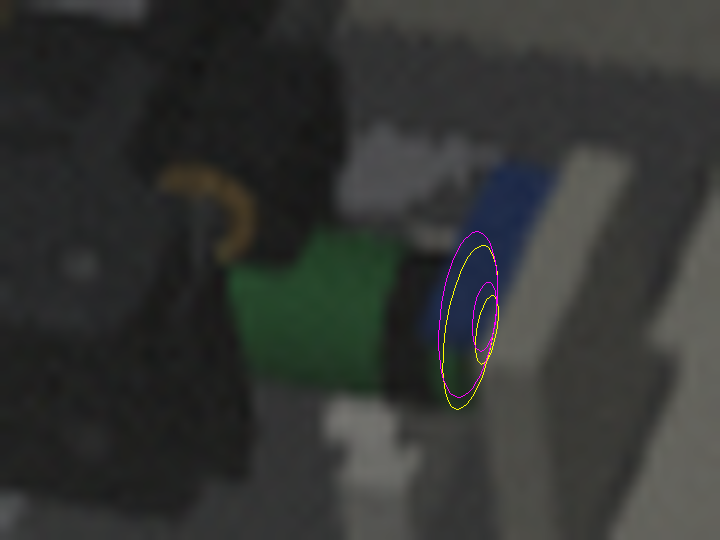

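View pics/ov7t.png

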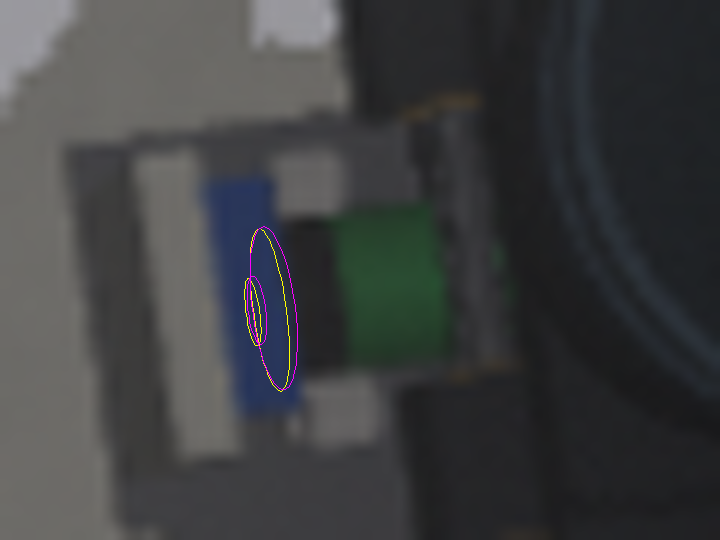

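{"name": "drive_tool", "arguments": {"targets": [{"translation": [0, 0, 0], "angular": [0, 0, 0], "gripper": 30}, {"translation": [0, 0, 0], "angular": [0, 0, 0], "gripper": 34}, {"translation": [0, 0, 0], "angular": [0, 0, 0], "gripper": 34}, {"translation": [0, 0, 0], "angular": [0, 0, 0], "gripper": 34}, {"translation": [0, 0, 0], "angular": [0, 0, 0], "gripper": 34}]}}

```text
clock: 9.15
eef_pos: [0.562, -0.1194, 0.0798]
eef_rot: [3.141, 0.0, 0.158]
wrist_force: [0.2, 0.6, 0.2]
opening: 0.0343
```

Run:
```python
from ov import *
snap('scene','s8');snap('top','t8');s=telemetry.state();p=s['eef_pos'];print(p,s['eef_rot'],s['wrist_force'],s['opening'])
ov('8',np.array([.56284,-.11408,.034]),.158,[0],'ov8')
```

```text
[ 0.56207929 -0.1192537   0.07982384] [3.14147336e+00 1.68629921e-04 1.57931536e-01] [ 0.17776809 -0.58712413  0.39035461] 0.03373190998929554
```

View pics/ov8s.png

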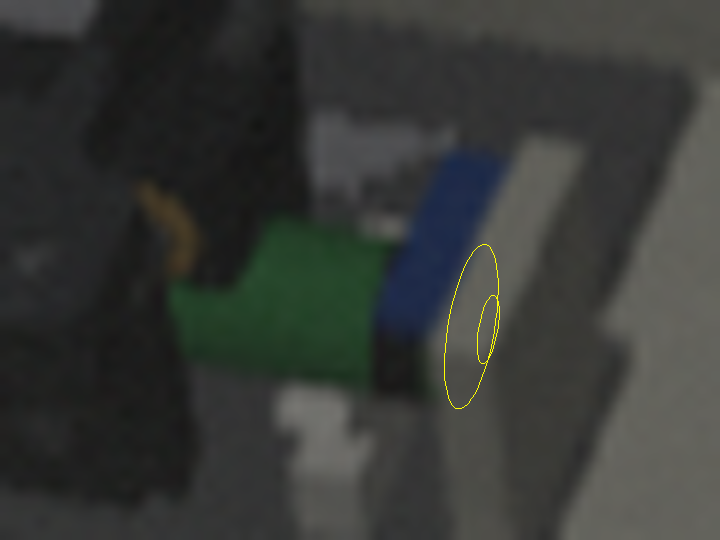

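View pics/ov8t.png

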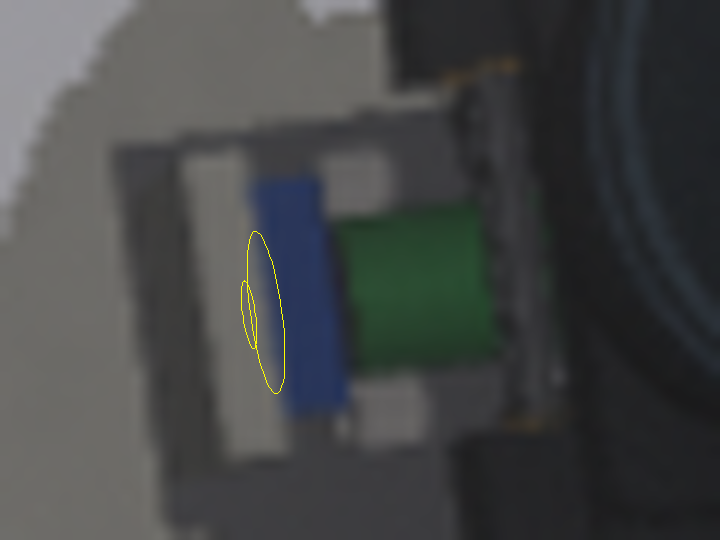

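{"name": "drive_tool", "arguments": {"targets": [{"translation": [0, 0, 10], "angular": [0, 0, 0], "gripper": 36}, {"translation": [0, 0, 20], "angular": [0, 0, 0], "gripper": 40}, {"translation": [0, 0, 30], "angular": [0, 0, 0], "gripper": 40}, {"translation": [0, 0, 40], "angular": [0, 0, 0], "gripper": 40}, {"translation": [0, 0, 40], "angular": [0, 0, 0], "gripper": 40}]}}

```text
clock: 9.75
eef_pos: [0.5618, -0.1192, 0.2218]
eef_rot: [3.142, 0.0, 0.158]
wrist_force: [1.3, -0.5, 0.2]
opening: 0.0397
```

{"name": "drive_tool", "arguments": {"targets": [{"translation": [-30, 35, 20], "angular": [0, 0, 0], "gripper": 40}, {"translation": [-30, 35, 10], "angular": [0, 0, 0], "gripper": 40}, {"translation": [-30, 35, 0], "angular": [0, 0, 0], "gripper": 40}, {"translation": [-20, 35, 0], "angular": [0, 0, 0], "gripper": 40}, {"translation": [0, 40, 0], "angular": [0, 0, 0], "gripper": 40}]}}

```text
clock: 10.25
eef_pos: [0.4495, 0.061, 0.2505]
eef_rot: [-3.141, 0.001, 0.156]
wrist_force: [1.2, 0.1, -0.2]
opening: 0.0399
```

{"name": "drive_tool", "arguments": {"targets": [{"translation": [0, 40, 0], "angular": [0, 0, 0], "gripper": 40}, {"translation": [0, 40, 0], "angular": [0, 0, 0], "gripper": 40}, {"translation": [0, 0, 0], "angular": [0, 0, 0], "gripper": 40}, {"translation": [0, 0, 0], "angular": [0, 0, 0], "gripper": 40}]}}

```text
clock: 10.65
eef_pos: [0.4522, 0.141, 0.2502]
eef_rot: [3.141, -0.0, 0.16]
wrist_force: [0.4, -1.3, -1.1]
opening: 0.0402
```

Run:
```python
from h import *
snap('scene','s9');snap('top','t9');s=telemetry.state();print(s['clock'],s['eef_pos'],s['wrist_force'])
crop('s9',150,140,270,215,6.5,'s9c');crop('t9',365,155,485,240,6.5,'t9c')
```

```text
10.75 [0.45235636 0.13925707 0.25010415] [-0.9968361   0.1642579   0.39574078]
```

View pics/s9c.png

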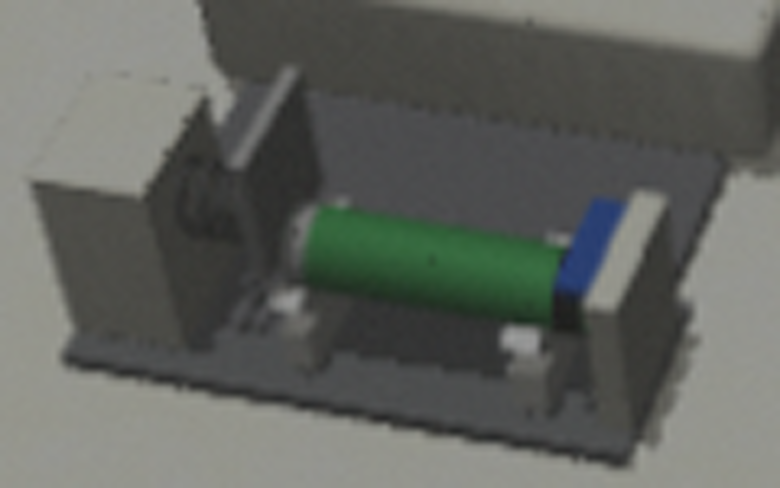

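View pics/t9c.png

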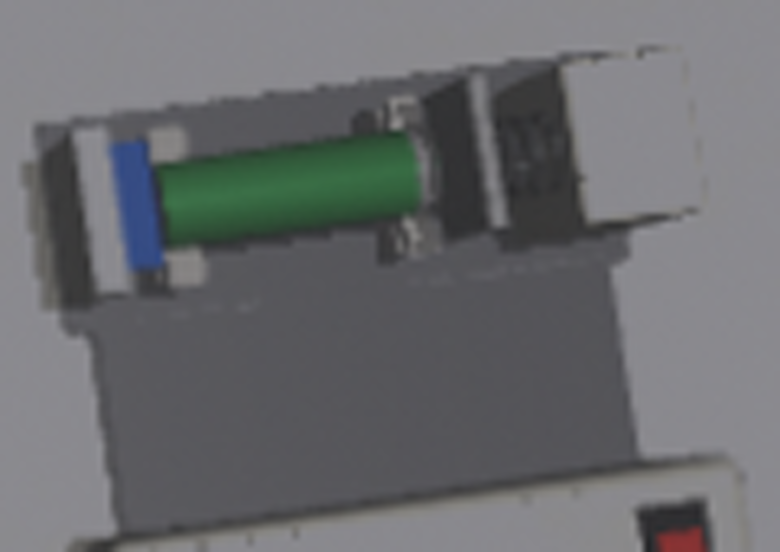

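Run:
```python
from h import *
o=np.array([.56284,-.11408,.034]);a=np.array([-np.sin(.158),np.cos(.158),0]);n=np.array([a[1],-a[0],0]);th=np.linspace(0,6.283,60)
out=[]
for v in 'st':
    c=np.load(f'{v}9.npz');u=proj(c,o)[0].astype(int);x0,y0=u[0]-40,u[1]-30;k=9
    B=cv2.resize(cv2.imread(f'pics/{v}9.png')[y0:y0+60,x0:x0+80],None,fx=k,fy=k,interpolation=cv2.INTER_CUBIC)
    ys=[-.045,.0425];C=[proj(c,[o+a*y+.012*(np.cos(q)*n+np.sin(q)*np.array([0,0,1])) for q in th]) for y in ys]
    h=cv2.convexHull(np.vstack(C).astype(np.float32))[:,0]
    cv2.polylines(B,[np.round((h+.5-[x0,y0])*k).astype(int)],True,(0,255,255),1);out.append(cv2.resize(B,(600,300*3//2))[:,:])
cv2.imwrite('pics/ov9s.png',out[0]);cv2.imwrite('pics/ov9t.png',out[1])
```

```text
(no output)
```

View pics/ov9s.png

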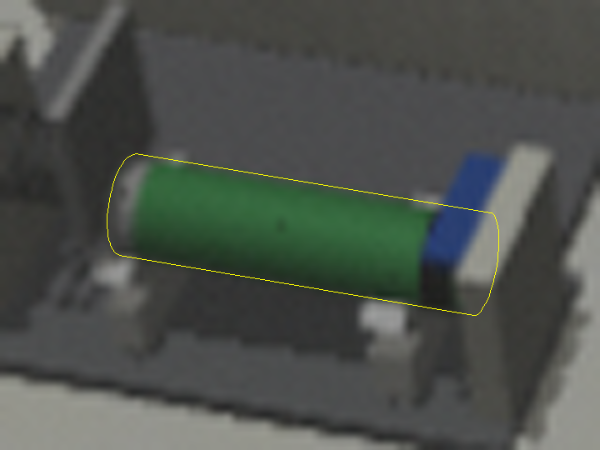

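View pics/ov9t.png

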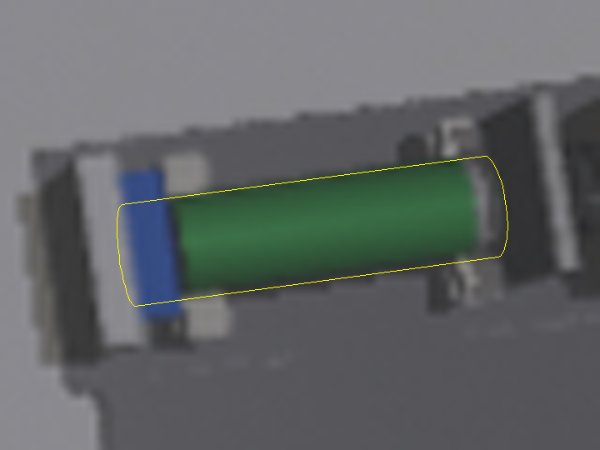

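View pics/s9.png

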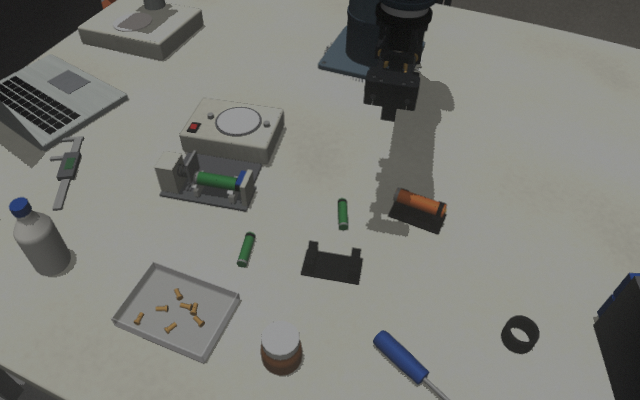

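The battery matches the fitted outline in both views: it is level, the plate is pushed back about 4 mm, and the arm is clear. The spent battery hasn't moved.

```bash
python3 -c "
from station import ticket
print(ticket.sign_off())"
```

```text
the job is handed in; nothing more can be done
None
```

The charged battery is fitted in the bay and the job is handed in; no verdict came back. I gripped it in its rest and pushed the spring plate back about 20 mm with the battery held above the lip. I then lowered it into the cradle, slid it partly under the lip and let go, and the spring carried it home.

**Last checks, from both cameras:**
- The battery lies level in the saddles, and its outline matches the predicted fitted pose to about 1 px (1–2 mm).
- The spring plate is pushed back about 4.3 mm; 4 mm is expected with the battery fitted.
- The spent battery is still in its rest.
- The arm is well clear. The clock read 10.75 s at the last check.

**Disagreements on the way:**
- **Slip:** the battery slid about 2 mm in the fingers while pushing the plate.
- **Nub position:** before I let go, one triangulation put the nub tip about 3 mm too high and 2 mm to the side. The outline overlay suggested this was mostly that slip, and neither offset showed once the battery was seated.
- **Not seen directly:** the nub touching the fixed contact is hidden under the lip, so I inferred it from the battery and plate positions.

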